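# Index the sample wheel to the reader

## Robot

A 6-joint arm with a two-finger parallel gripper is mounted at the origin on the work surface. World frame = base frame: x ahead of the robot, y to its left, z up, the work surface at z = 0. Lengths are in m, angles in rad, forces in N, time in s.
With the tool pointing down it reaches from about 0.375 to 0.9 m from the base axis. Payload 3.1 kg.
Tool frame: the origin (TCP) lies midway between the tips of the shut fingers; the grasp point (between the pads) lies 19 mm behind it (manip.grasp_offset is the distance from the TCP to the grasp point, in m); z points along the fingers, y is the line along which they close (so a half turn about z gives the same grasp; the last joint's range is limited). The gripper opens to 85 mm and grips with 20 to 120 N. Pads are 22 mm wide; open, the fingers measure 114 mm over their backs; the gripper's body (76 mm by 85 mm) begins 54 mm behind the grasp point. The pads swing forward as they close: fully open they stand 13 mm farther back than shut.
Start: joints at [1.067, 0.527, 1.433, -0, 1.181, -0.178], TCP at [0.2, 0.592, 0.231] pointing down, gripper open.
Joint ranges: [-3.08, 3.08], [-0.75, 2.2], [0.22, 2.44], [-1.43, 4.57], [0, 2.65], [-2.85, 2.85]. Speed limits (rad/s): [2.79, 2.79, 3.14, 3.14, 3.14, 3.14].

## Interface

Orientations are given as a unit quaternion [x, y, z, w].
In Python, from station import sensors, cams, order, manip gives the robot as it stands.
- The arm moves only by the tool move_arm, never from a script. Its argument "targets" is a list of rows, each an object of numbers: "dx", "dy", "dz": the shift along the world's x, y, z normalised to -1 to 1, where 1 is 25 mm; "rx", "ry", "rz": the turn, a rotation vector about the world's x, y, z normalised to -1 to 1, where 1 is 30 degrees. A call has exactly 10 rows; each row shifts and turns the commanded pose from where the row before left it; what a row does not reach is not made up. A row lasts 1/8 s, in which the tool goes at most 62.5 mm and 10.7 degrees, less where a joint would pass 70% of its speed; a pose out of reach is approached as far as the arm can. A call with a number of a shift or a turn outside -1 to 1 is refused whole. A call with a gripper value outside its range is refused whole. "claw" is the opening in per cent of the stroke, from 0 (shut) to 100 (fully open), set as the call begins (left out, the last holds). The fingers move at their own pace and stop on an object; "newtons" is the grip in N (left out, the last holds). Time passes only in rows, so rows that do not move let the fingers close, or fill a call up. It gives the time, the measured TCP pose, the force, the opening and the grip force at its end, in the units of the state.
- sensors.sense(): the state, without advancing time (a new reading comes with each control period).
- cams.snapshot(name): name is "side" or "top" or "wrist"; returns the picture (400x640x3 uint8, red, green, blue); there is no depth.
- cams.camera_model(name): a dict with "fx", "fy", "cx", "cy" (pixels), "extrinsics" (4x4, takes a point from world to camera coordinates). Camera axes: x right, y down, z forward; pixel columns grow to the right and rows downward; lengths in m; the calibration is good to about 2 mm. The wrist camera is an equidistant fisheye: a pixel r from the principal point sees the ray r / f radians off the axis. A picture is of the moment at which its call begins: read the wrist's pose just before it. camera_model takes no time and is no camera call; for the wrist camera it gives the pose at the moment of the call.
- order.sign_off(): hands the job in; it is judged then, once.
The state is a dict: "t": time; "q": joint angles; "qd": joint speeds; "tau": joint torques, N m; "tcp_pos": TCP position; "tool_rot": TCP orientation; "force": force on the tool from outside, world axes, zero at the start; "ft_torque": the same for the moment, N m; "finger_gap": opening from 0.0 (shut) to 1.0 (fully open); "gripper_force": force on a finger pad.
Only numpy, scipy, OpenCV 4.12 (cv2) and the standard library are available. Lean on these libraries where they do the work, as an engineer would, in place of code of your own. Each camera call takes 0.05 s, during which the arm holds its last target. There are 200 camera calls.

## Task

Bring the red-capped sample cell to the reader: turn the changer's six-spoked wheel clockwise (seen from above) by pushing one exposed spoke after another, until the red-capped cell stands centred before the reader's blue window at the far end, under the clear guard. Leave the brown bottle beside the changer standing where it is.

Things in the scene. Friction and masses are not known exactly. Their poses are not given: they have to be found in the camera images.
- changer: Fixed sample changer, grey round base 290 mm across, 20 mm high. Origin: on the wheel's vertical axis, at table height; z up. +x points to the reader: white box, x 150 to 210, y -70 to 70, 85 mm high, blue window and blue top mark at y=0. Clear guard with dark steel front edge, top 90 mm up, on corner posts, over x 0 to 150, y -155 to 155 mm. Front half (x<0, robot side) is open: push spokes there.
- wheel (a joint): Turn of the star wheel on the changer, rad, growing clockwise from above. 0: red-capped cell points to changer -x (open front); 1.571: to changer +y; 3.142: to +x, centred at the reader's window. Starts between -0.45 and 0.2; stops at -0.7 and 4.2, so the red cell reaches the reader only clockwise. Light drag, 2 to 3 N of push at 80 mm from the axis; stays where it is left.
- red_cell (a point): Centre of the red-capped cell (26 mm across, 25 to 80 mm above table) on its spoke's end, 125 mm from the axis. The wheel: six aluminium spokes 60 degrees apart, 12 mm wide, 42 to 58 mm above table, reaching from black hub (radius 28, top 73 mm up) to 114 mm from the axis, each ending in a like cell: blue cap opposite the red, four white. Between spokes it is free down to the base, 20 mm up.
- brown_bottle: Bystander: loose brown glass bottle with a blue cap, 70 mm across, 150 mm high, standing left or right of the changer, about 250 mm from the wheel's axis (a white jar stands on the other side). Origin: centre of its underside; z up.

How it is judged:
At the end, for the whole second after the job is handed in: The red-capped cell stands before the reader's window within 10 degrees of centre (wheel between 2.967 and 3.316), the wheel is at rest, and the brown bottle stands upright (within 20 degrees) within 30 mm of where it began (value of joint wheel between 2.967 and 3.316 rad and velocity of joint wheel between -0.05 and 0.05 rad/s and distance of brown_bottle from where it was at the start of the episode below 0.03 m and angle between brown_bottle's own z axis and vertical below 0.35 rad); the robot touches nothing.
It fails at once if the brown bottle is tipped by over 20 degrees or shifted by over 30 mm (distance of brown_bottle from where it was at the start of the episode above 0.03 m or angle between brown_bottle's own z axis and vertical above 0.35 rad).
It also fails if it takes over 56 s, if anything falls off the work surface, if the arm or the gripper's body presses on something with over 40 N, if the wrist force passes 120 N, or if a joint passes its speed limit or range.

## Working session

There is one attempt and no reset: what is moved stays moved. The work goes in short steps, Python scripts to look and compute and a tool call to move; the robot and the scene stay as the last step left them, time stands still between calls to the robot, and variables do not carry over. Pictures are saved under pics/ and viewed, at most 10 in all, crops included, and the job is handed in when it is done.

Besides the shell and the picture viewer there is one more tool, called after "Request:" by a JSON object that holds its "fn" and its "kwargs". move_arm: Moves the arm, as the interface text tells. Scaled input: -1 to 1 covers 25 mm each way for a shift and 30 degrees each way for a turn. Its arguments: {"type":"object","properties":{"targets":{"type":"array"},"claw":{"type":"number"},"newtons":{"type":"number"}},"required":["targets"]}

```bash
mkdir -p pics
python3 - <<'E'
from station import sensors,cams
import cv2,numpy as np
for n in("top","side"):
    cv2.imwrite(f"pics/{n}0.png",cams.snapshot(n)[:,:,::-1])
    m=cams.camera_model(n);print(n,m["fx"],m["cx"],m["cy"],np.round(m["extrinsics"],3).tolist())
s=sensors.sense();print(s["t"],s["tcp_pos"],s["tool_rot"])
E
```

```text
top 391.8020733594959 315.37697881585717 202.62256426478837 [[-0.081, -0.997, -0.006, 0.085], [-0.969, 0.08, -0.232, 0.559], [0.232, -0.013, -0.973, 0.584], [0.0, 0.0, 0.0, 1.0]]
side 518.7600439741946 318.7844903785938 196.9010560636522 [[0.98, -0.199, -0.025, -0.523], [-0.122, -0.494, -0.861, 0.13], [0.159, 0.847, -0.508, 0.801], [0.0, 0.0, 0.0, 1.0]]
0.1 [0.19971055 0.59154172 0.2304369 ] [ 1.62194796e-01  9.86758267e-01 -9.27603577e-04 -3.31304074e-04]
```

View pics/top0.png

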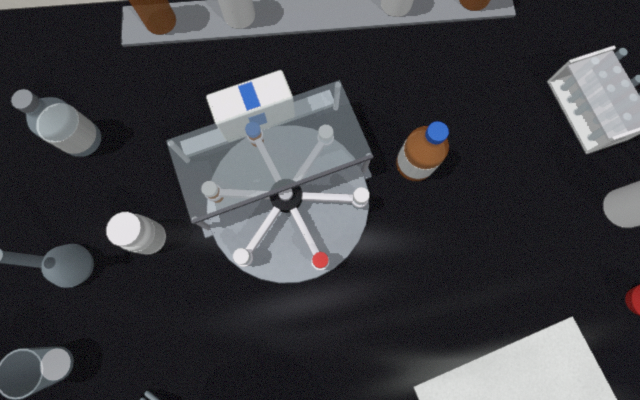

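View pics/side0.png

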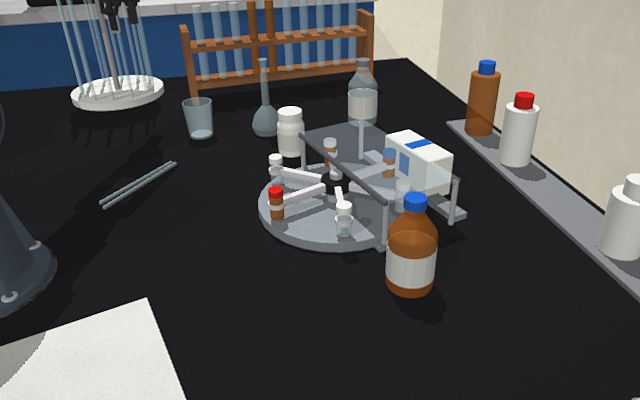

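Top view: hub at (286,195), red cap at (320,260), wheel's blue cap at (253,131), reader mark around (250,97). The brown bottle is on the right (-y), cap at (437,132), and the white jar on the left.

```bash
cat > h.py <<'E'
from station import sensors,cams
import cv2,numpy as np
def ray(n,u,v,z):
    m=cams.camera_model(n);E=np.array(m["extrinsics"]);R,t=E[:3,:3],E[:3,3]
    d=R.T@[(u-m["cx"])/m["fx"],(v-m["cy"])/m["fy"],1];c=-R.T@t
    return (c+d*(z-c[2])/d[2])[:2]
def cen(img,kind,box):
    h=cv2.cvtColor(img,cv2.COLOR_RGB2HSV);H,S,V=cv2.split(h)
    m={"red":((H<8)|(H>172))&(S>150)&(V>90),"blue":(abs(H.astype(int)-110)<15)&(S>110)&(V>70)}[kind]
    x0,y0,x1,y1=box;k=np.zeros_like(m);k[y0:y1,x0:x1]=m[y0:y1,x0:x1]
    v,u=np.nonzero(k);return (u.mean(),v.mean(),len(u)) if len(u) else None
E
python3 - <<'E'
from h import *
I=cams.snapshot("top")
r=cen(I,"red",(200,100,380,300));b=cen(I,"blue",(240,118,270,142));k=cen(I,"blue",(235,75,270,115));bt=cen(I,"blue",(415,110,460,150))
print(r,b,k,bt)
R=ray("top",*r[:2],.08);B=ray("top",*b[:2],.08);K=ray("top",*k[:2],.085);T=ray("top",*bt[:2],.15)
hub=ray("top",286,195,.073);C=(R+B)/2
print("R",R,"B",B,"d",np.linalg.norm(R-B),"C",C,"hub",hub,"mark",K,"bottle",T)
for c in(C,hub):
    d=K-c;print("dist",np.hypot(*d),"yaw deg",np.degrees(np.arctan2(d[1],d[0])))
for u,v in((361,198),(241,257),(210,190),(326,134)):
    p=ray("top",u,v,.08);d=p-C;print(p,np.hypot(*d),np.degrees(np.arctan2(d[1],d[0])))
d=R-C;print("red ang",np.degrees(np.arctan2(d[1],d[0])))
E
```

```text
(np.float64(320.0853658536585), np.float64(259.5121951219512), 164) None (np.float64(248.80898876404495), np.float64(95.66573033707866), 356) (np.float64(436.7894736842105), np.float64(131.95215311004785), 418)Traceback (most recent call last):
  File "<stdin>", line 5, in <module>
TypeError: 'NoneType' object is not subscriptable
```

Run:
```python
from h import *
R=ray("top",320.1,259.5,.08);B=ray("top",254,130,.08);K=ray("top",248.8,95.7,.085);T=ray("top",436.8,132,.15)
hub=ray("top",286,195,.073);C=(R+B)/2
print("R",R,"B",B,"d",np.linalg.norm(R-B),"C",C,"hub",hub,"mark",K,"bottle",T)
for c in(C,hub):
    d=K-c;print("dist",np.hypot(*d),"yaw deg",np.degrees(np.arctan2(d[1],d[0])))
for u,v in((361,198),(241,257),(210,190),(326,134)):
    p=ray("top",u,v,.08);d=p-C;print(p,np.hypot(*d),np.degrees(np.arctan2(d[1],d[0])))
d=R-C;print("red ang",np.degrees(np.arctan2(d[1],d[0])))
```

```text
R [0.46860639 0.03875445] B [0.69550484 0.13227441] d 0.24541574723281445 C [0.58205562 0.08551443] hub [0.57907946 0.0858055 ] mark [0.75749097 0.13766428] bottle [ 0.63733046 -0.15063018]
dist 0.18302231803874405 yaw deg 16.555089997593864
dist 0.18579557908341351 yaw deg 16.207535567344717
[ 0.56211668 -0.03580722] 0.12294919486941769 -99.33299688922985
[0.48264718 0.16228544] 0.12560185357936413 142.32185949520334
[0.59594968 0.20884918] 0.12411489047740336 83.57253917554127
[0.67801203 0.01109907] 0.12143013627171917 -37.79401027816088
red ang -157.600180691765
```

Request:
{"fn": "move_arm", "kwargs": {"targets": [{"dx": 0.55,"dy": -1},{"dx": 0.55,"dy": -1},{"dx": 0.55,"dy": -1},{"dx": 0.55,"dy": -1},{"dx": 0.55,"dy": -1},{"dx": 0.55,"dy": -1},{"dx": 0.55,"dy": -1},{"dx": 0.55,"dy": -1},{"dx": 0.55,"dy": -1},{"dx": 0.55,"dy": -1}], "claw": 0}}

```text
schema error: expected keys dx, dy, dz, rx, ry, rz
```

Request:
{"fn": "move_arm", "kwargs": {"targets": [{"dx": 0.55,"dy": -1},{"dx": 0.55,"dy": -1},{"dx": 0.55,"dy": -1},{"dx": 0.55,"dy": -1},{"dx": 0.55,"dy": -1},{"dx": 0.55,"dy": -1},{"dx": 0.55,"dy": -1},{"dx": 0.55,"dy": -1},{"dx": 0.55,"dy": -1},{"dx": 0.55,"dy": -1}]}}

```text
schema error: expected keys dx, dy, dz, rx, ry, rz
```

Request:
{"fn": "move_arm", "kwargs": {"targets": [{"dx": 0.22,"dy": -0.28,"dz": -0.44},{"dx": 0.22,"dy": -0.28,"dz": -0.44},{"dx": 0.22,"dy": -0.28,"dz": -0.44},{"dx": 0.22,"dy": -0.28,"dz": -0.44},{"dx": 0.22,"dy": -0.28,"dz": -0.44},{"dx": 0.22,"dy": -0.28,"dz": -0.44},{"dx": 0.22,"dy": -0.28,"dz": -0.44},{"dx": 0.22,"dy": -0.28,"dz": -0.44},{"dx": 0.22,"dy": -0.28,"dz": -0.44},{"dx": 0.22,"dy": -0.28,"dz": -0.44}]}}

```text
schema error: expected keys dx, dy, dz, rx, ry, rz
```

Run:
```python
from h import *
a=cams.snapshot("side")[:,:,::-1];cv2.imwrite("pics/s1.png",a)
s=sensors.sense();print(s["t"],s["tcp_pos"],s["tool_rot"],s["finger_gap"],s["force"])
```

```text
0.2 [0.19979717 0.59175579 0.23070781] [ 1.62172547e-01  9.86762198e-01 -6.23197437e-04 -2.04614379e-04] 0.9992934371034043 [-0.58689807 -0.68388559  1.02343057]
```

View pics/s1.png

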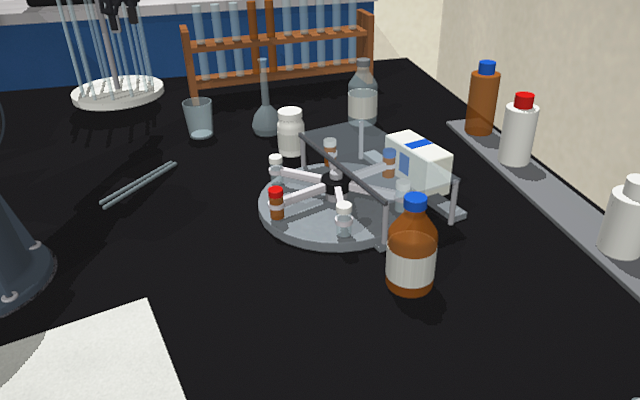

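The calls were refused because every row needs all six keys. The scene is unchanged, so I'll resend.

Request:
{"fn": "move_arm", "kwargs": {"targets": [{"dx": 0.55,"dy": -1,"dz": 0,"rx": 0,"ry": 0,"rz": 0},{"dx": 0.55,"dy": -1,"dz": 0,"rx": 0,"ry": 0,"rz": 0},{"dx": 0.55,"dy": -1,"dz": 0,"rx": 0,"ry": 0,"rz": 0},{"dx": 0.55,"dy": -1,"dz": 0,"rx": 0,"ry": 0,"rz": 0},{"dx": 0.55,"dy": -1,"dz": 0,"rx": 0,"ry": 0,"rz": 0},{"dx": 0.55,"dy": -1,"dz": 0,"rx": 0,"ry": 0,"rz": 0},{"dx": 0.55,"dy": -1,"dz": 0,"rx": 0,"ry": 0,"rz": 0},{"dx": 0.55,"dy": -1,"dz": 0,"rx": 0,"ry": 0,"rz": 0},{"dx": 0.55,"dy": -1,"dz": 0,"rx": 0,"ry": 0,"rz": 0},{"dx": 0.55,"dy": -1,"dz": 0,"rx": 0,"ry": 0,"rz": 0}], "claw": 0}}

```text
t: 1.45
tcp_pos: [0.3378, 0.3412, 0.2313]
tool_rot: [0.162, 0.987, -0.0, -0.0]
force: [0.2, 0.4, -0.2]
finger_gap: 0.001
gripper_force: 0.0
```

Request:
{"fn": "move_arm", "kwargs": {"targets": [{"dx": 0.55,"dy": -1,"dz": 0,"rx": 0,"ry": 0,"rz": 0},{"dx": 0.55,"dy": -1,"dz": 0,"rx": 0,"ry": 0,"rz": 0},{"dx": 0.55,"dy": -1,"dz": 0,"rx": 0,"ry": 0,"rz": 0},{"dx": 0.55,"dy": -1,"dz": 0,"rx": 0,"ry": 0,"rz": 0},{"dx": 0.55,"dy": -1,"dz": 0,"rx": 0,"ry": 0,"rz": 0},{"dx": 0.55,"dy": -1,"dz": 0,"rx": 0,"ry": 0,"rz": 0},{"dx": 0.55,"dy": -1,"dz": 0,"rx": 0,"ry": 0,"rz": 0},{"dx": 0.55,"dy": -1,"dz": 0,"rx": 0,"ry": 0,"rz": 0},{"dx": 0.55,"dy": -1,"dz": 0,"rx": 0,"ry": 0,"rz": 0},{"dx": 0.55,"dy": -1,"dz": 0,"rx": 0,"ry": 0,"rz": 0}]}}

```text
t: 2.7
tcp_pos: [0.4753, 0.0912, 0.2313]
tool_rot: [0.162, 0.987, 0.0, -0.0]
force: [0.2, 0.2, -0.2]
finger_gap: -0.001
gripper_force: 0.0
```

Request:
{"fn": "move_arm", "kwargs": {"targets": [{"dx": 0.22,"dy": -0.28,"dz": -0.44,"rx": 0,"ry": 0,"rz": 0},{"dx": 0.22,"dy": -0.28,"dz": -0.44,"rx": 0,"ry": 0,"rz": 0},{"dx": 0.22,"dy": -0.28,"dz": -0.44,"rx": 0,"ry": 0,"rz": 0},{"dx": 0.22,"dy": -0.28,"dz": -0.44,"rx": 0,"ry": 0,"rz": 0},{"dx": 0.22,"dy": -0.28,"dz": -0.44,"rx": 0,"ry": 0,"rz": 0},{"dx": 0.22,"dy": -0.28,"dz": -0.44,"rx": 0,"ry": 0,"rz": 0},{"dx": 0.22,"dy": -0.28,"dz": -0.44,"rx": 0,"ry": 0,"rz": 0},{"dx": 0.22,"dy": -0.28,"dz": -0.44,"rx": 0,"ry": 0,"rz": 0},{"dx": 0.22,"dy": -0.28,"dz": -0.44,"rx": 0,"ry": 0,"rz": 0},{"dx": 0.22,"dy": -0.28,"dz": -0.44,"rx": 0,"ry": 0,"rz": 0}]}}

```text
t: 3.95
tcp_pos: [0.5304, 0.0216, 0.1206]
tool_rot: [0.162, 0.987, -0.0, 0.0]
force: [-0.4, 0.2, -0.6]
finger_gap: 0.0
gripper_force: 0.0
```

Run:
```python
from h import *
a=cams.snapshot("side")[:,:,::-1];cv2.imwrite("pics/s2.png",a)
s=sensors.sense();print(s["t"],s["tcp_pos"],s["tool_rot"],s["finger_gap"],s["force"])
```

```text
4.0 [0.53069728 0.02080842 0.11944851] [ 1.62531991e-01  9.86703202e-01 -1.78464948e-04 -3.34778292e-04] 0.0033126122432781944 [ 0.36226837 -1.05713893 -0.57953695]
```

View pics/s2.png

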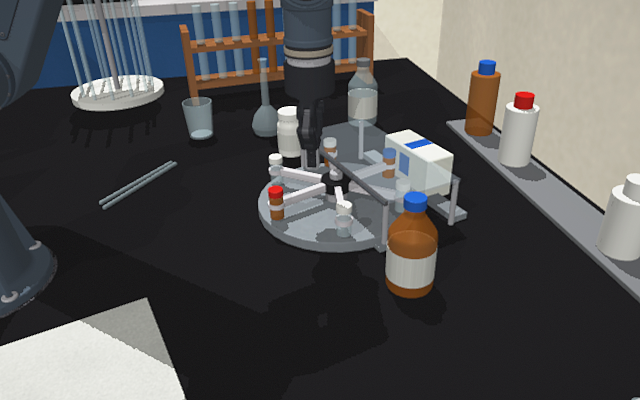

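Request:
{"fn": "move_arm", "kwargs": {"targets": [{"dx": 0,"dy": 0,"dz": -0.34,"rx": 0,"ry": 0,"rz": 0},{"dx": 0,"dy": 0,"dz": -0.34,"rx": 0,"ry": 0,"rz": 0},{"dx": 0,"dy": 0,"dz": -0.34,"rx": 0,"ry": 0,"rz": 0},{"dx": 0,"dy": 0,"dz": -0.34,"rx": 0,"ry": 0,"rz": 0},{"dx": 0,"dy": 0,"dz": -0.34,"rx": 0,"ry": 0,"rz": 0},{"dx": 0,"dy": 0,"dz": -0.34,"rx": 0,"ry": 0,"rz": 0},{"dx": 0,"dy": 0,"dz": -0.34,"rx": 0,"ry": 0,"rz": 0},{"dx": 0,"dy": 0,"dz": -0.34,"rx": 0,"ry": 0,"rz": 0},{"dx": 0,"dy": 0,"dz": -0.34,"rx": 0,"ry": 0,"rz": 0},{"dx": 0,"dy": 0,"dz": -0.34,"rx": 0,"ry": 0,"rz": 0}]}}

```text
t: 5.25
tcp_pos: [0.53, 0.0221, 0.0357]
tool_rot: [0.162, 0.987, -0.0, -0.0]
force: [0.3, -0.3, 0.9]
finger_gap: 0.001
gripper_force: 0.0
```

Request:
{"fn": "move_arm", "kwargs": {"targets": [{"dx": -0.36,"dy": 0.35,"dz": 0,"rx": 0,"ry": 0,"rz": 0},{"dx": -0.36,"dy": 0.35,"dz": 0,"rx": 0,"ry": 0,"rz": 0},{"dx": -0.2,"dy": 0.38,"dz": 0,"rx": 0,"ry": 0,"rz": 0},{"dx": -0.2,"dy": 0.38,"dz": 0,"rx": 0,"ry": 0,"rz": 0},{"dx": -0.1,"dy": 0.42,"dz": 0,"rx": 0,"ry": 0,"rz": 0},{"dx": -0.1,"dy": 0.42,"dz": 0,"rx": 0,"ry": 0,"rz": 0},{"dx": 0.02,"dy": 0.43,"dz": 0,"rx": 0,"ry": 0,"rz": 0},{"dx": 0.02,"dy": 0.43,"dz": 0,"rx": 0,"ry": 0,"rz": 0},{"dx": 0.13,"dy": 0.41,"dz": 0,"rx": 0,"ry": 0,"rz": 0},{"dx": 0.13,"dy": 0.41,"dz": 0,"rx": 0,"ry": 0,"rz": 0}]}}

```text
t: 6.5
tcp_pos: [0.5043, 0.1222, 0.0361]
tool_rot: [0.162, 0.987, -0.0, -0.0]
force: [0.2, -2.7, 0.1]
finger_gap: 0.0
gripper_force: 1.1
```

Run:
```python
from h import *
a=cams.snapshot("side")[:,:,::-1];cv2.imwrite("pics/s3.png",a)
b=cams.snapshot("top")[:,:,::-1]
cv2.imwrite("pics/s3.png",np.vstack([a[100:300,150:550],b[50:300,130:530]]))
```

```text
(no output)
```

View pics/s3.png

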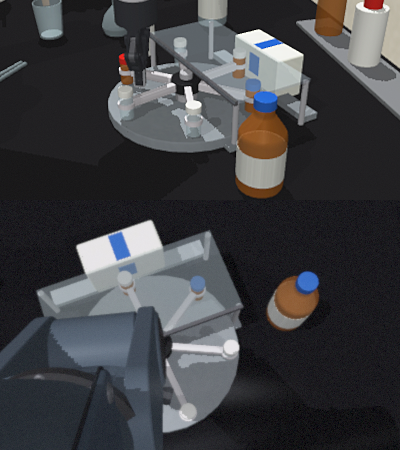

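The push is working: the wheel has turned about 60°, the blue cap is at about (328,134) in the full top image, and the bottle is untouched. Continuing the arc, then lifting.

Request:
{"fn": "move_arm", "kwargs": {"targets": [{"dx": 0.24,"dy": 0.36,"dz": 0,"rx": 0,"ry": 0,"rz": 0},{"dx": 0.24,"dy": 0.36,"dz": 0,"rx": 0,"ry": 0,"rz": 0},{"dx": 0.28,"dy": 0.26,"dz": 0,"rx": 0,"ry": 0,"rz": 0},{"dx": 0.28,"dy": 0.24,"dz": 0,"rx": 0,"ry": 0,"rz": 0},{"dx": 0,"dy": 0,"dz": 0,"rx": 0,"ry": 0,"rz": 0},{"dx": -0.12,"dy": -0.12,"dz": 0,"rx": 0,"ry": 0,"rz": 0},{"dx": 0,"dy": 0,"dz": 0.9,"rx": 0,"ry": 0,"rz": 0},{"dx": 0,"dy": 0,"dz": 0.9,"rx": 0,"ry": 0,"rz": 0},{"dx": 0,"dy": 0,"dz": 0.9,"rx": 0,"ry": 0,"rz": 0},{"dx": 0,"dy": 0,"dz": 0.9,"rx": 0,"ry": 0,"rz": 0}]}}

```text
t: 7.85
tcp_pos: [0.5269, 0.1489, 0.127]
tool_rot: [0.162, 0.987, 0.0, -0.0]
force: [-0.2, 0.8, -0.6]
finger_gap: -0.001
gripper_force: 0.0
```

Run:
```python
from h import *
b=cams.snapshot("top");c=cams.snapshot("side")
cv2.imwrite("pics/s4.png",np.vstack([c[100:300,150:550],b[50:300,130:530]])[:,:,::-1])
x=cen(b,"blue",(300,100,400,240));C=np.array([.581,.086])
if x:
    p=ray("top",*x[:2],.08)-C;print(x,p,np.hypot(*p),np.degrees(np.arctan2(p[1],p[0])))
```

```text
(no output)
```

View pics/s4.png

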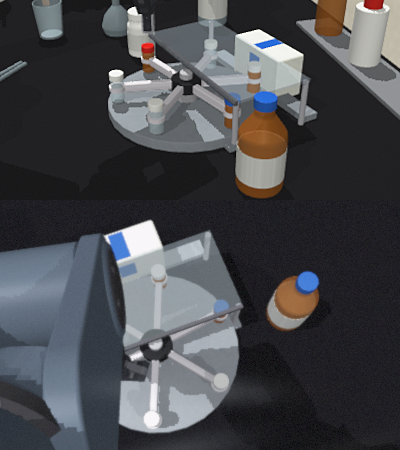

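Top view: the white caps are now at full-frame (282,269), (350,231) and (288,122), and the gripper is lifted clear.

Run:
```python
from h import *
C=np.array([.581,.086])
for u,v in((282,269),(350,231),(288,122)):
    p=ray("top",u,v,.08)-C;print(np.hypot(*p),np.degrees(np.arctan2(p[1],p[0]))%360-16.4)
```

```text
0.12291747117901265 157.43854257120995
0.12161654283374358 217.688815513331
0.12491573597481731 337.97795760791564
```

Request:
{"fn": "move_arm", "kwargs": {"targets": [{"dx": 0.15,"dy": -0.57,"dz": 0,"rx": 0,"ry": 0,"rz": 0},{"dx": 0.15,"dy": -0.57,"dz": 0,"rx": 0,"ry": 0,"rz": 0},{"dx": 0.15,"dy": -0.57,"dz": 0,"rx": 0,"ry": 0,"rz": 0},{"dx": 0.15,"dy": -0.57,"dz": 0,"rx": 0,"ry": 0,"rz": 0},{"dx": 0.15,"dy": -0.57,"dz": 0,"rx": 0,"ry": 0,"rz": 0},{"dx": 0.15,"dy": -0.57,"dz": 0,"rx": 0,"ry": 0,"rz": 0},{"dx": 0.15,"dy": -0.57,"dz": 0,"rx": 0,"ry": 0,"rz": 0},{"dx": 0.15,"dy": -0.57,"dz": 0,"rx": 0,"ry": 0,"rz": 0},{"dx": 0.15,"dy": -0.57,"dz": 0,"rx": 0,"ry": 0,"rz": 0},{"dx": 0.15,"dy": -0.57,"dz": 0,"rx": 0,"ry": 0,"rz": 0}]}}

```text
t: 9.2
tcp_pos: [0.5653, 0.0057, 0.1263]
tool_rot: [0.162, 0.987, -0.0, 0.0]
force: [0.2, -0.0, 0.3]
finger_gap: 0.003
gripper_force: 0.0
```

Request:
{"fn": "move_arm", "kwargs": {"targets": [{"dx": 0,"dy": 0,"dz": -0.36,"rx": 0,"ry": 0,"rz": 0},{"dx": 0,"dy": 0,"dz": -0.36,"rx": 0,"ry": 0,"rz": 0},{"dx": 0,"dy": 0,"dz": -0.36,"rx": 0,"ry": 0,"rz": 0},{"dx": 0,"dy": 0,"dz": -0.36,"rx": 0,"ry": 0,"rz": 0},{"dx": 0,"dy": 0,"dz": -0.36,"rx": 0,"ry": 0,"rz": 0},{"dx": 0,"dy": 0,"dz": -0.36,"rx": 0,"ry": 0,"rz": 0},{"dx": 0,"dy": 0,"dz": -0.36,"rx": 0,"ry": 0,"rz": 0},{"dx": 0,"dy": 0,"dz": -0.36,"rx": 0,"ry": 0,"rz": 0},{"dx": 0,"dy": 0,"dz": -0.36,"rx": 0,"ry": 0,"rz": 0},{"dx": 0,"dy": 0,"dz": -0.36,"rx": 0,"ry": 0,"rz": 0}]}}

```text
t: 10.45
tcp_pos: [0.565, 0.0066, 0.0357]
tool_rot: [0.162, 0.987, -0.0, 0.0]
force: [-1.2, -0.4, 0.7]
finger_gap: 0.001
gripper_force: 0.0
```

Request:
{"fn": "move_arm", "kwargs": {"targets": [{"dx": -0.42,"dy": 0.14,"dz": 0,"rx": 0,"ry": 0,"rz": 0},{"dx": -0.42,"dy": 0.14,"dz": 0,"rx": 0,"ry": 0,"rz": 0},{"dx": -0.36,"dy": 0.24,"dz": 0,"rx": 0,"ry": 0,"rz": 0},{"dx": -0.36,"dy": 0.24,"dz": 0,"rx": 0,"ry": 0,"rz": 0},{"dx": -0.28,"dy": 0.32,"dz": 0,"rx": 0,"ry": 0,"rz": 0},{"dx": -0.28,"dy": 0.32,"dz": 0,"rx": 0,"ry": 0,"rz": 0},{"dx": -0.19,"dy": 0.38,"dz": 0,"rx": 0,"ry": 0,"rz": 0},{"dx": -0.19,"dy": 0.38,"dz": 0,"rx": 0,"ry": 0,"rz": 0},{"dx": -0.08,"dy": 0.42,"dz": 0,"rx": 0,"ry": 0,"rz": 0},{"dx": -0.08,"dy": 0.42,"dz": 0,"rx": 0,"ry": 0,"rz": 0}]}}

```text
t: 11.7
tcp_pos: [0.498, 0.0823, 0.0362]
tool_rot: [0.162, 0.987, -0.0, -0.0]
force: [1.1, -2.6, 0.2]
finger_gap: 0.002
gripper_force: 1.0
```

Request:
{"fn": "move_arm", "kwargs": {"targets": [{"dx": 0.03,"dy": 0.43,"dz": 0,"rx": 0,"ry": 0,"rz": 0},{"dx": 0.03,"dy": 0.43,"dz": 0,"rx": 0,"ry": 0,"rz": 0},{"dx": 0.07,"dy": 0.2,"dz": 0,"rx": 0,"ry": 0,"rz": 0},{"dx": 0.07,"dy": 0.2,"dz": 0,"rx": 0,"ry": 0,"rz": 0},{"dx": 0.07,"dy": 0.2,"dz": 0,"rx": 0,"ry": 0,"rz": 0},{"dx": 0.07,"dy": 0.2,"dz": 0,"rx": 0,"ry": 0,"rz": 0},{"dx": 0,"dy": 0,"dz": 0,"rx": 0,"ry": 0,"rz": 0},{"dx": 0,"dy": 0,"dz": 0,"rx": 0,"ry": 0,"rz": 0},{"dx": 0,"dy": 0,"dz": 0,"rx": 0,"ry": 0,"rz": 0},{"dx": 0,"dy": 0,"dz": 0,"rx": 0,"ry": 0,"rz": 0}]}}

```text
t: 12.95
tcp_pos: [0.5069, 0.1231, 0.0363]
tool_rot: [0.162, 0.987, 0.0, -0.0]
force: [-0.2, -0.2, 0.6]
finger_gap: -0.001
gripper_force: 0.0
```

Run:
```python
from h import *
b=cams.snapshot("top");c=cams.snapshot("side")
cv2.imwrite("pics/s5.png",np.vstack([c[100:300,150:550],b[50:300,130:530]])[:,:,::-1])
```

```text
(no output)
```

View pics/s5.png

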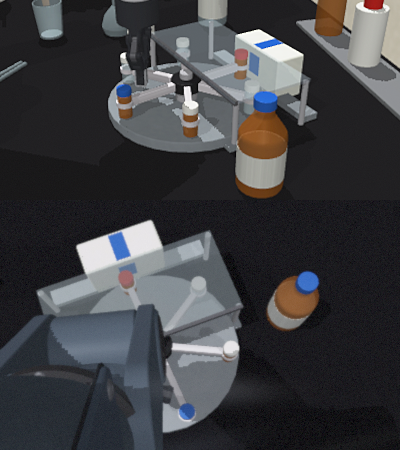

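The red cap now stands before the window at about (256,131) full frame, with the wheel's blue cap at (317,262). I'll measure the angle.

Run:
```python
from h import *
b=cams.snapshot("top");C=np.array([.581,.086])
H,S,V=cv2.split(cv2.cvtColor(b,cv2.COLOR_RGB2HSV))
m=((H<12)|(H>168))&(S>70);v,u=np.nonzero(m[115:150,235:280]);r=(u.mean()+235,v.mean()+115)
x=cen(b,"blue",(300,235,340,290));k=cen(b,"blue",(235,75,270,112))
R=ray("top",*r,.08);B=ray("top",*x[:2],.08);K=ray("top",*k[:2],.085)
for n,d in(("red",R-C),("blue",C-B),("RB",R-B),("mark",K-C),("mark-mid",K-(R+B)/2)):print(n,np.hypot(*d),np.degrees(np.arctan2(d[1],d[0])))
print(r,len(u),x,k)
```

```text
red 0.12581982219540955 20.423390548771064
blue 0.12151589536325688 20.028946647467578
RB 0.24733425271889498 20.229600501142237
mark 0.18393357011239922 16.262739528568158
mark-mid 0.18181709356500633 16.08204147914877
(np.float64(255.301775147929), np.float64(128.03550295857988)) 169 (np.float64(316.6137566137566), np.float64(260.9312169312169), 189) (np.float64(248.88793103448276), np.float64(95.64942528735632), 348)
```

About 4° short, inside tolerance. I'll give it a small nudge, back off and lift.

Request:
{"fn": "move_arm", "kwargs": {"targets": [{"dx": 0.03,"dy": 0.05,"dz": 0,"rx": 0,"ry": 0,"rz": 0},{"dx": 0.03,"dy": 0.05,"dz": 0,"rx": 0,"ry": 0,"rz": 0},{"dx": 0.03,"dy": 0.05,"dz": 0,"rx": 0,"ry": 0,"rz": 0},{"dx": 0.03,"dy": 0.05,"dz": 0,"rx": 0,"ry": 0,"rz": 0},{"dx": 0,"dy": 0,"dz": 0,"rx": 0,"ry": 0,"rz": 0},{"dx": -0.1,"dy": -0.2,"dz": 0,"rx": 0,"ry": 0,"rz": 0},{"dx": 0,"dy": 0,"dz": 0.9,"rx": 0,"ry": 0,"rz": 0},{"dx": 0,"dy": 0,"dz": 0.9,"rx": 0,"ry": 0,"rz": 0},{"dx": 0,"dy": 0,"dz": 0.9,"rx": 0,"ry": 0,"rz": 0},{"dx": 0,"dy": 0,"dz": 0.9,"rx": 0,"ry": 0,"rz": 0}]}}

```text
t: 14.35
tcp_pos: [0.5071, 0.1231, 0.127]
tool_rot: [0.162, 0.987, 0.0, -0.0]
force: [0.2, 0.3, -0.5]
finger_gap: -0.004
gripper_force: 0.0
```

Run:
```python
from h import *
b=cams.snapshot("top");C=np.array([.581,.086])
cv2.imwrite("pics/s6.png",b[50:300,130:530,::-1])
H,S,V=cv2.split(cv2.cvtColor(b,cv2.COLOR_RGB2HSV))
m=((H<12)|(H>168))&(S>70);v,u=np.nonzero(m[115:150,235:285]);print(len(u))
x=cen(b,"blue",(290,235,340,290));print(x)
if x:
    d=C-ray("top",*x[:2],.08);print("blue",np.degrees(np.arctan2(d[1],d[0])))
d=ray("top",u.mean()+235,v.mean()+115,.08)-C;print("red",np.degrees(np.arctan2(d[1],d[0])))
bt=cen(b,"blue",(415,110,460,150));print(bt)
```

```text
0
(np.float64(312.2083333333333), np.float64(262.8541666666667), 192)
blue 16.48828056668618
red nan
(np.float64(436.8867924528302), np.float64(131.89150943396226), 424)<stdin>:9: RuntimeWarning: Mean of empty slice.
  ret = ret.dtype.type(ret / rcount)
```

View pics/s6.png

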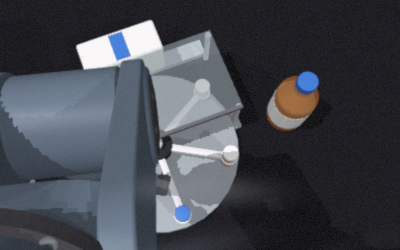

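The blue cap opposite the red reads 16.5° against the reader axis at about 16.3°, so the red cell is centred. The bottle hasn't moved and the gripper is clear. Handing in.

```bash
python3 -c "
from station import order
print(order.sign_off())"
```

```text
the job is handed in; nothing more can be done
None
```

The red-capped cell is at the reader's window, within about 1° of centre by the last top view (read from the blue cap opposite, as the arm hid the red one). The bottle has not moved, the gripper is clear, and the job was handed in at about 14.4 s; no verdict came back.

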